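Square up a freshly dowelled post with the try square

ROBOT

A 6-joint arm with a two-finger parallel gripper is mounted at the origin on the work surface. World frame = base frame: x ahead of the robot, y to its left, z up, the work surface at z = 0. Lengths are in m, angles in rad, forces in N, time in s.
With the tool pointing down it reaches from about 0.275 to 0.725 m from the base axis. Payload 15.9 kg.
Tool frame: the origin (TCP) lies on the centre line of the jaws, within the pads' length; the fingertips stand 8 mm ahead of it and the grasp point (between the pads) lies 11 mm behind it (ctrl.tip_reach is the distance from the TCP to the fingertips, in m); z points along the fingers, y is the line along which they close (so a half turn about z gives the same grasp; the last joint's range is limited). The gripper opens to 85 mm and grips with 20 to 120 N. Pads are 22 mm wide; open, the fingers measure 114 mm over their backs; the gripper's body (76 mm by 85 mm) begins 54 mm behind the grasp point. The pads swing forward as they close: fully open they stand 13 mm farther back than shut.
Start: joints at [-1.141, 0.213, -0.034, 1.323, 0, 1.571], TCP at [0.208, -0.455, 0.239] pointing down, gripper open.
Joint ranges: [-2.98, 2.98], [-0.74, 1.72], [-1.14, 1.35], [-2.1, 2.04], [-1.57, 1.44], [-3.14, 3.14]. Speed limits (rad/s): [1.89, 1.89, 2.39, 2.57, 3.14, 3.14].

INTERFACE

Orientations are given as a unit quaternion [w, x, y, z].
In Python, from bench import sensors, grab_frame, finish_job, ctrl gives the robot as it stands.
- The arm moves only by the tool jog_arm, never from a script. Its argument "series" is one flat list of numbers, 7 for each row, row after row: the finger opening in m, from 0 to 0.0854, then the shift along the tool's x, y, z in m, then the turn, a rotation vector about the tool's x, y, z in degrees. In form: [gripper, tx, ty, tz, ax, ay, az, gripper, tx, ty, tz, ax, ay, az, ...]. A call has 1 to 12 rows; each row is the pose to reach, as a shift and turn from the pose commanded when the call began, along the tool's axes at that moment; what a row does not reach only later rows make up. A row lasts 1/12 s, in which the tool goes at most 41.7 mm and 7.16 degrees, less where a joint would pass 70% of its speed; a pose out of reach is approached as far as the arm can. A call with a gripper value outside its range is refused whole. The fingers move at their own pace and stop on an object; "force" is the grip in N (left out, the last holds). Time passes only in rows, so rows that repeat a pose let the fingers close. It gives the time, the measured TCP pose, the force, the opening and the grip force at its end, in the units of the state.
- sensors.sense(): the state, without advancing time (a new reading comes with each control period).
- grab_frame(name): name is "scene" or "side" or "wrist"; returns a dict with "image" (400x640x3 uint8, red, green, blue), "K" (3x3 intrinsics, pixels), "view" (4x4, takes a point from world to camera coordinates); the wrist camera has in their place "mount" (4x4, takes a point from camera to tool coordinates, whose origin is the TCP and whose axes are the flange's). Camera axes: x right, y down, z forward; pixel columns grow to the right and rows downward; lengths in m; the calibration is good to about 2 mm. A picture is of the moment at which its call begins: read the wrist's pose just before it. There is no depth.
- finish_job(): hands the job in; it is judged then, once.
The state is a dict: "time": time; "qpos": joint angles; "dq": joint speeds; "joint_efforts": joint torques, N m; "ee_pos": TCP position; "tcp_rot": TCP orientation; "contact_force": force on the tool from outside, world axes, zero at the start; "torque": the same for the moment, N m; "width": finger opening in m; "grasp_force": force on a finger pad.
Only numpy, scipy, OpenCV 4.12 (cv2) and the standard library are available. Lean on these libraries where they do the work, as an engineer would, in place of code of your own. Each camera call takes 0.05 s, during which the arm holds its last target. There are 200 camera calls.

TASK

The post has just been dowelled onto its base plate and still leans in over the plate. Pick up the try square, stand its stock on the plate with the blade facing the post, and press it into the corner until the stock sits flat on the plate, the blade touches the post all the way up and the post stands square; finish while still gripping the square and pressing it into the corner. Push the post only with the square, never with the gripper, and leave the other tools and things lying where they are.

Things in the scene. Friction and masses are not known exactly. Their poses are not given: they have to be found in the camera images.
- square: Try square on its stock, about 0.16 kg. Dark wood stock x -125 to -1.5, 18 thick (y), 34 high, brass strip on top; steel blade x -32 to 0, 3 thick, rising to z 135. Origin: the outer corner, where the blade's outer edge meets the level of the stock's underside, mid thickness. +x points out past the blade, away from the stock (towards the post in use); +z up along the blade.
- stock_grip (a point): A point to grip the square: in the free part of the stock, 92 behind the square's origin (x = -92), 27 above the stock's underside (its top is at 34), mid thickness. Axes as the square; the fingers close along y on the 18 mm thickness, from above. Free stock: x = -35 to -125; keep the gripper's body off the blade.
- plate: Light wood base plate 280 long (x), 110 wide, 20 thick, level and fixed on a plywood board (400 x 170 x 18). At mid width of each end a hold-down clamp laps 15 to 19 onto it, 12 high; its black knob beyond the end rises 37 above the plate. Origin: centre of the top face, 38 above the bench; +x towards the post, +z up.
- post: Light wood post 45 x 45, 170 high, on the plate near its +x end, mid width. Origin: the foot edge facing the free part of the plate, mid width; the post fills x 0 to 45, z 0 to 170 of its frame, which leans with it. It leans in over the free part of the plate, tilting on that edge, back of the foot lifted.
- post_lean (a joint): Lean of the post in rad: 0 = square to the plate with its foot seated flat (it cannot go further), positive = leaning in over the free part of the plate (starts at about 0.08 to 0.12). The dowel is springy: it takes about 2 N at the top of the square's blade to push the post upright, and it leans in again when released.
- corner (a point): The corner to press into: where the plate's top face meets the foot edge of the post's near face, in mid width. Axes as the plate: +x towards the post, +z up. Free plate in front of it: from x = 0 to about -175 (there the first clamp begins).
- pencil: Pencil, 146 long, lying on the assembly board beside the plate. To be left alone.
- gouge_near: Carving gouge, 238 long, lying on the bench nearest the robot. To be left alone.
- gouge_far: Carving gouge, 248 long, lying on the far side of the bench. To be left alone.
- gouge_side: Carving gouge, 228 long, lying at the robot's right. To be left alone.
- mallet: Round carver's mallet, 84 across, 210 high, standing on its head at the left. To be left alone.
- glue: White glue bottle, 60 across, 150 high, standing at the left. To be left alone.
- blank: Roughed-out wooden hand, about 200 long and 45 wide, lying on the far side. To be left alone.

How it is judged:
On the way:
1. the try square is gripped and lifted off the bench (height (world z) of square above 0.03 m and contact force between the fingers and square above 3 N), for 0.2 s.
At the end, for the whole second after the job is handed in: Fingers grip the square (>3 N); it presses plate and post with >1 N each; its outer corner is within 3 mm of the corner along the plate and in height, upright within 0.025 rad, its stock within 0.12 rad of the plate's length; the post leans <0.02 rad; the square is still (contact force between the fingers and square above 3 N and contact force between square and plate above 1 N and contact force between square and post above 1 N and value of joint post_lean below 0.02 rad and x of square in the frame of corner between -0.003 and 0.003 m and z of square in the frame of corner between -0.003 and 0.003 m and angle between the z axis of square and the z axis of corner, either way round below 0.025 rad and angle between the x axis of square and the x axis of corner, either way round below 0.12 rad and linear speed of square below 0.02 m/s); the arm keeps its last pose, push and grip.
It fails at once if the gripper or arm pushes the post (contact force between any of the fingers, the arm and post above 1 N).
It fails at once if another tool or thing is disturbed (distance of any of pencil, gouge_near, gouge_far, gouge_side, mallet, glue, blank from where it was at the start of the episode above 0.03 m).
It also fails if it takes over 48 s, if anything falls off the work surface, if the arm or the gripper's body presses on something with over 40 N, if the wrist force passes 120 N, or if a joint passes its speed limit or range.

## Working session

There is one attempt and no reset: what is moved stays moved. The work goes in short steps, Python scripts to look and compute and a tool call to move; the robot and the scene stay as the last step left them, time stands still between calls to the robot, and variables do not carry over. Pictures are saved under pics/ and viewed, at most 10 in all, crops included, and the job is handed in when it is done.

Besides the shell and the picture viewer there is one more tool, called after "Emit:" in YAML: its name, and indented under it one key for each argument. jog_arm: Moves the arm, as the interface text tells. Its arguments: {"type":"object","properties":{"series":{"type":"array"},"force":{"type":"number"}},"required":["series"]}

```bash
mkdir -p pics; ls
python3 - <<'E'
from bench import sensors, grab_frame
import cv2,pickle
s=sensors.sense();print(s)
for n in("scene","side","wrist"):
    f=grab_frame(n);pickle.dump(f,open(f"pics/{n}0.pkl","wb"));cv2.imwrite(f"pics/{n}0.png",f["image"][:,:,::-1])
    print(n,f["K"].tolist(),f.get("view",f.get("mount")).round(4).tolist())
E
```

```text
pics
{'time': 0.0, 'qpos': array([-1.14099305e+00,  2.13361062e-01, -3.50415019e-02,  1.32351594e+00,
        9.50299696e-06,  1.57079049e+00]), 'dq': array([-0.00081074,  0.00074491, -0.00138342, -0.0013267 , -0.00130971,
        0.00074525]), 'joint_efforts': array([ 5.25310810e-03, -6.86163354e+01,  4.87121701e+01,  1.76425005e-02,
        4.13660782e-04,  5.47743738e-06]), 'ee_pos': array([ 0.2082106 , -0.45422149,  0.2388207 ]), 'tcp_rot': array([-5.49195221e-04,  9.76996599e-01,  2.13254146e-01, -1.15008983e-04]), 'contact_force': array([-0.02057053,  0.03507643,  0.96453849]), 'torque': array([ 0.02717946, -0.01748003,  0.01325835]), 'grasp_force': 0.0, 'width': 0.08543715126672859}
scene [[447.7624984170611, 0.0, 321.19374290930654], [0.0, 447.7624984170611, 208.28932836939492], [0.0, 0.0, 1.0]] [[-0.1643, 0.9863, -0.0115, 0.0818], [0.7426, 0.116, -0.6596, -0.367], [-0.6493, -0.1169, -0.7515, 1.7299], [0.0, 0.0, 0.0, 1.0]]
side [[477.1271530110713, 0.0, 323.23427636982456], [0.0, 477.1271530110713, 198.7042991425727], [0.0, 0.0, 1.0]] [[-0.9713, -0.2371, 0.0186, 0.5057], [-0.1735, 0.6528, -0.7374, 0.1328], [0.1627, -0.7195, -0.6752, 1.2616], [0.0, 0.0, 0.0, 1.0]]
wrist [[356.09609778566147, 0.0, 317.55212798898225], [0.0, 356.09609778566147, 198.9545294170225], [0.0, 0.0, 1.0]] [[0.0001, -0.9577, -0.2879, 0.0736], [1.0, 0.0001, -0.0001, 0.0007], [0.0001, -0.2879, 0.9577, -0.1341], [0.0, 0.0, 0.0, 1.0]]
```

View pics/scene0.png

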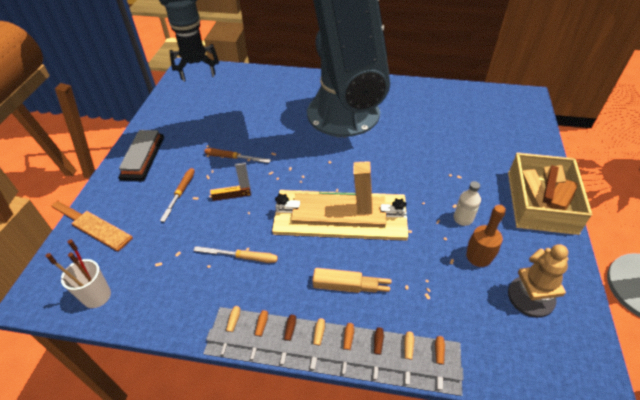

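View pics/side0.png

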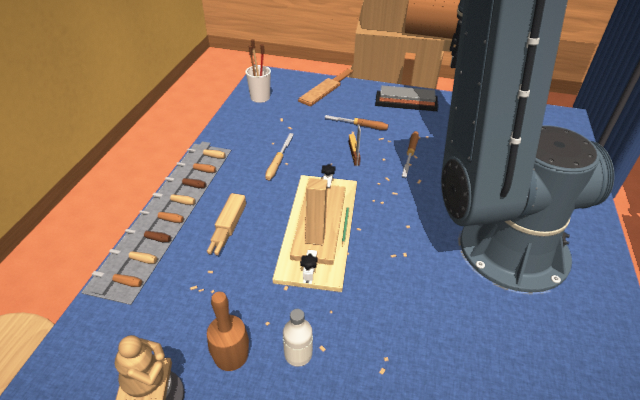

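Run:
```python
import cv2,numpy as np
a=cv2.imread("pics/scene0.png");b=cv2.imread("pics/side0.png")
r=lambda i,x,y,w,h,k:cv2.resize(i[y:y+h,x:x+w],None,fx=k,fy=k,interpolation=cv2.INTER_CUBIC)
# A: scene 200..400 x 150..250 x4 ; 
cv2.imwrite("pics/cA.png",np.vstack([r(a,200,150,200,40,4),r(a,200,190,200,50,4)]))
A=r(b,270,160,100,130,4.5); B=r(b,330,110,50,65,9)
cv2.imwrite("pics/cB.png",cv2.resize(np.hstack([A[:585],B[:585,:340]]),None,fx=1,fy=1)); print(A.shape,B.shape)
```

```text
(585, 450, 3) (585, 450, 3)
```

View pics/cA.png

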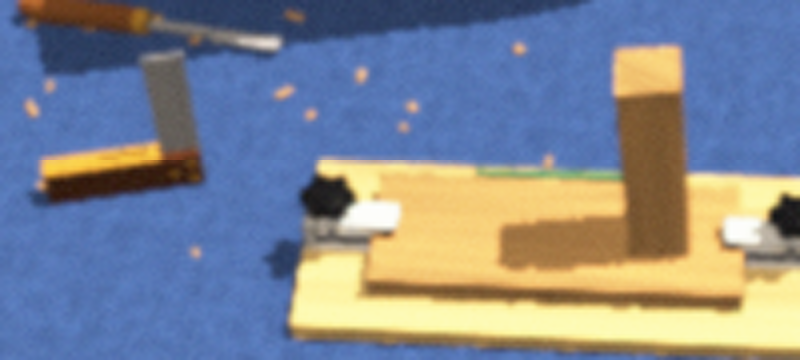

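View pics/cB.png

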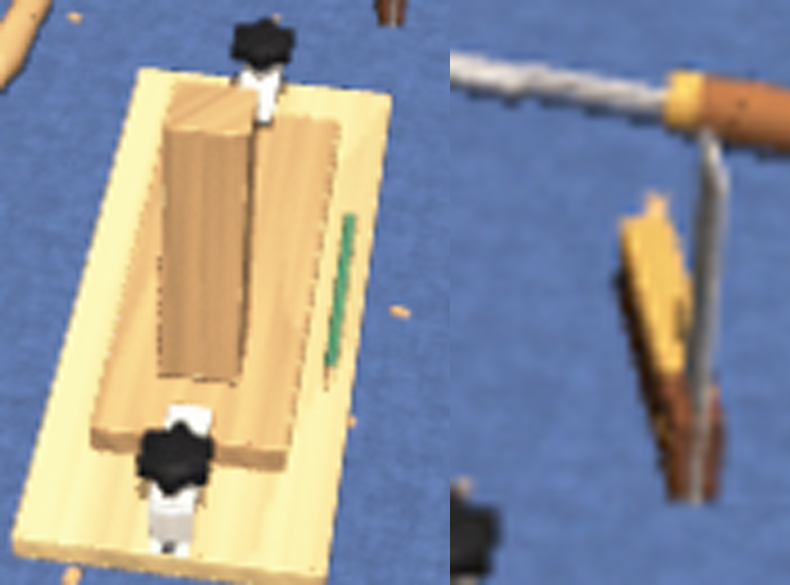

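```bash
cat > fit.py <<'E'
import pickle,numpy as np
from scipy.optimize import least_squares
F={n:pickle.load(open(f"pics/{n}0.pkl","rb")) for n in("scene","side")}
def proj(n,P):
    f=F[n];c=np.c_[P,np.ones(len(P))]@f["view"][:3].T;q=c@f["K"].T;return q[:,:2]/q[:,2:]
def px(n,c):
    c=np.array(c,float)
    if n=="scene":return np.array([200,150])+c/4-.375
    if n=="sideA":return np.array([270,160])+c/4.5-.39
    return np.array([330,110])+(c-[450,0])/9-.44
def T(p,P):
    c,s=np.cos(p[3]),np.sin(p[3]);R=np.array([[c,-s,0],[s,c,0],[0,0,1]]);return np.array(P)@R.T+p[:3]
def fit(obs,p0,pre=lambda p,P:P):
    def res(p):
        r=[]
        for v,P,c in obs:
            r.append((proj("scene" if v=="scene" else "side",T(p,pre(p,np.array([P])/1000.)))-px(v,c)).ravel())
        return np.concatenate(r)
    s=least_squares(res,p0,loss="soft_l1",f_scale=1);print(s.x.round(4),"\n",res(s.x).reshape(-1,2).round(1).tolist());return s.x
E
python3 - <<'E'
from fit import *
S,A,B="scene","sideA","sideB"
print("plate");p=fit([(S,(-140,-55,0),(370,288)),(S,(140,-55,0),(742,297)),(S,(-140,55,0),(380,172)),(S,(140,55,0),(740,185)),
(A,(140,-55,0),(92,432)),(A,(140,55,0),(283,452)),(A,(-140,55,0),(340,122))],[.5,0,.038,1.57])
def lean(q,P):
    a=q[4];P=P.copy();x,z=P[:,0].copy(),P[:,2].copy();P[:,0]=x*np.cos(a)-z*np.sin(a);P[:,2]=x*np.sin(a)+z*np.cos(a);return P
print("post");q=fit([(S,(0,22.5,170),(613,50)),(S,(45,22.5,170),(682,47)),(S,(0,-22.5,170),(616,94)),(S,(45,-22.5,170),(683,96)),(S,(0,-22.5,0),(628,254)),(S,(45,-22.5,0),(687,257)),
(A,(45,-22.5,0),(160,376)),(A,(45,22.5,0),(240,383)),(A,(45,-22.5,170),(165,128)),(A,(45,22.5,170),(250,133)),(A,(0,22.5,170),(258,92))],[*p,.1],lean)
c,s=np.cos(p[3]),np.sin(p[3]);d=q[:3]-p[:3];print("corner in plate",d[0]*c+d[1]*s,-d[0]*s+d[1]*c)
print("square");fit([(S,(-32,0,135),(142,57)),(S,(0,0,135),(185,53)),(S,(-1.5,-9,0),(202,181)),(S,(-125,-9,0),(45,200)),(S,(-125,9,34),(40,158)),(S,(-125,-9,34),(42,178)),
(B,(-32,0,135),(709,135)),(B,(0,0,135),(720,178)),(B,(-1.5,0,0),(695,500)),(B,(-1.5,-9,0),(672,498)),(B,(-1.5,9,0),(718,498)),(B,(-125,-9,34),(622,222))],[.35,-.3,0,1.6])
E
```

```text
plate
[0.518  0.058  0.0381 1.6775] 
 [[-1.1, -1.4], [0.8, -0.1], [0.0, 0.6], [-0.1, 0.5], [-0.6, -0.1], [1.1, 0.5], [-0.2, -0.2]]
post
[0.5127 0.1111 0.0395 1.6898 0.0964] 
 [[0.5, -0.1], [-0.4, -0.1], [-0.2, 0.2], [-0.2, -1.0], [-0.1, 1.0], [0.2, -0.3], [0.0, -0.2], [-0.0, 0.1], [-0.5, 0.3], [-0.1, 1.0], [0.3, -0.9]]
corner in plate 0.053296924094852274 -0.00035868339766839414
square
[ 0.4691 -0.2351  0.0039  1.9127] 
 [[-0.6, 0.1], [-0.7, -0.3], [0.6, 0.5], [1.2, 1.0], [0.2, 0.2], [-0.2, -0.8], [-0.2, -1.0], [0.3, 0.3], [-0.0, -0.0], [-0.3, 0.3], [0.2, 0.1], [0.3, -0.4]]
```

Emit:
jog_arm:
  series: [0.055,0.05,0,0,0,0,-14,0.055,0.1,0,0,0,0,-21,0.055,0.15,0,0,0,0,-28,0.055,0.2,0,0,0,0,-35,0.055,0.25,0,0,0,0,-42,0.055,0.28,0,0,0,0,-49,0.055,0.31,0,0,0,0,-56,0.055,0.3204,0.001,0,0,0,-63,0.055,0.3204,0.001,0,0,0,-70,0.055,0.3204,0.001,0,0,0,-77,0.055,0.3204,0.001,0,0,0,-84,0.055,0.3204,0.001,0,0,0,-84]
  force: 100

```text
time: 1.15
ee_pos: [0.5001, -0.3216, 0.2389]
tcp_rot: [-0.0, 0.58, 0.814, -0.0]
contact_force: [-0.2, 0.2, -0.7]
width: 0.055
grasp_force: 0.0
```

Emit:
jog_arm:
  series: [0.055,0,0,0,0,0,-7,0.055,0,0,0,0,0,-14,0.055,0,0,0,0,0,-21,0.055,0,0,0,0,0,-28,0.055,0,0,0,0,0,-35,0.055,0,0,0,0,0,-42,0.055,0,0,0,0,0,-49,0.055,0,0,0,0,0,-56,0.055,0,0,0,0,0,-63,0.055,0,0,0,0,0,-70,0.055,0,0,0,0,0,-77,0.055,0,0,0,0,0,-84]

```text
time: 2.15
ee_pos: [0.4999, -0.3219, 0.239]
tcp_rot: [-0.0, -0.113, 0.994, 0.0]
contact_force: [-0.9, 0.3, -0.5]
width: 0.0551
grasp_force: 0.0
```

Emit:
jog_arm:
  series: [0.055,0,0,0,0,0,-7,0.055,0,0,0,0,0,-14,0.055,0,0,0,0,0,-21,0.055,0,0,0,0,0,-28,0.055,0,0,0,0,0,-35,0.055,0,0,0,0,0,-42,0.055,0,0,0,0,0,-49,0.055,0,0,0,0,0,-56,0.055,0,0,0,0,0,-63,0.055,0,0,0,0,0,-70,0.055,0,0,0,0,0,-77,0.055,0,0,0,0,0,-84]

```text
time: 3.15
ee_pos: [0.4999, -0.3218, 0.239]
tcp_rot: [0.0, 0.749, -0.663, -0.0]
contact_force: [0.4, -0.0, -0.5]
width: 0.0551
grasp_force: 0.0
```

Emit:
jog_arm:
  series: [0.055,0,0,0,0,0,-7,0.055,0,0,0.02,0,0,-12.6,0.055,0,0,0.04,0,0,-12.6,0.055,0,0,0.04,0,0,-12.6]

```text
time: 3.48
ee_pos: [0.4986, -0.321, 0.1957]
tcp_rot: [0.0, 0.815, -0.579, -0.003]
contact_force: [-0.8, 0.9, -1.5]
width: 0.055
grasp_force: 0.0
```

Run:
```python
from bench import sensors, grab_frame
import cv2,pickle,numpy as np
from scipy.spatial.transform import Rotation as R
s=sensors.sense();f=grab_frame("wrist");cv2.imwrite("pics/w1.png",f["image"][:,:,::-1])
q=s["tcp_rot"];Rt=R.from_quat([q[1],q[2],q[3],q[0]]);print(s["ee_pos"],q)
pickle.dump((s,f),open("pics/w1.pkl","wb"))
th=1.9127;P=np.array([(-125,9,34),(-125,-9,34),(-35,9,34),(-35,-9,34),(-92,0,34)])/1000
W=R.from_euler("z",th).apply(P)+[.4691,-.2351,0]
t=Rt.inv().apply(W-s["ee_pos"]);m=np.linalg.inv(f["mount"]);c=np.c_[t,np.ones(5)]@m.T;u=c[:,:3]@f["K"].T;print((u[:,:2]/u[:,2:]).round(1))
```

```text
[ 0.49863763 -0.32100915  0.19571202] [ 1.24557550e-04  8.15311217e-01 -5.79017291e-01 -2.56533792e-03]
[[326.7 141.3]
 [305.  141.4]
 [326.6 241.6]
 [306.6 241.8]
 [316.1 180.2]]
```

View pics/w1.png

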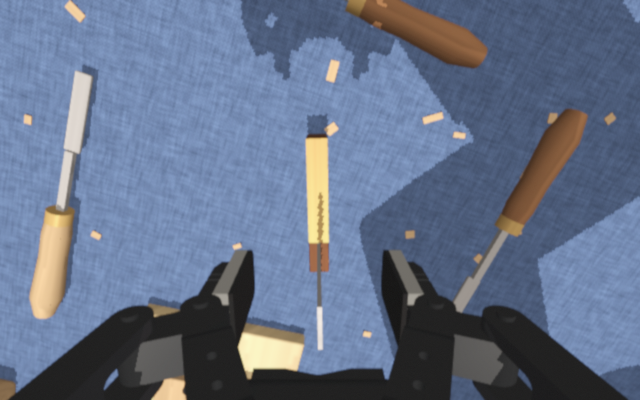

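Emit:
jog_arm:
  series: [0.055,0,0,0.03,0,0,0,0.055,0,0,0.06,0,0,0,0.055,0,0,0.09,0,0,0,0.055,0,0,0.12,0,0,0,0.055,0,0,0.15,0,0,0,0.055,0,0,0.17,0,0,0,0.055,0,0,0.183,0,0,0,0.055,0,0,0.183,0,0,0]

```text
time: 4.2
ee_pos: [0.4991, -0.3213, 0.0146]
tcp_rot: [0.0, 0.815, -0.579, -0.002]
contact_force: [-1.0, -0.2, -0.8]
width: 0.0548
grasp_force: 0.0
```

Emit:
jog_arm:
  series: [0.01,0,0,0,0,0,0,0.01,0,0,0,0,0,0,0.01,0,0,0,0,0,0,0.01,0,0,0,0,0,0,0.01,0,0,0,0,0,0,0.01,0,0,0,0,0,0,0.01,0,0,0,0,0,0,0.01,0,0,0,0,0,0]

```text
time: 4.87
ee_pos: [0.5011, -0.3227, 0.0183]
tcp_rot: [0.0, 0.815, -0.579, 0.002]
contact_force: [-2.0, 0.1, 9.8]
width: 0.0163
grasp_force: 98.1
```

Emit:
jog_arm:
  series: [0.01,0,0,-0.01,0,0,0,0.01,0,0,-0.03,0,0,0,0.01,0,0,-0.05,0,0,0,0.01,0,0,-0.07,0,0,0,0.01,0,0,-0.09,0,0,0,0.01,0,0,-0.11,0,0,0,0.01,0,0,-0.12,0,0,0,0.01,0,0,-0.12,0,0,0]

```text
time: 5.53
ee_pos: [0.5012, -0.3227, 0.1394]
tcp_rot: [-0.0, 0.815, -0.579, 0.002]
contact_force: [0.5, -0.4, -0.8]
width: 0.0163
grasp_force: 97.1
```

Run:
```python
from bench import sensors
import numpy as np
s=sensors.sense();q=s["tcp_rot"];print(s["ee_pos"],q,s["contact_force"],s["width"],s["grasp_force"])
a=np.arctan2(q[2],q[1]);psi=2*a # tool x angle
print("toolx",psi)
yaw=1.683;c=np.array([.5127,.1111])
for back in(.12,.104):  # grip distance behind corner
    g=c-back*np.array([np.cos(yaw),np.sin(yaw)]);d=g-s["ee_pos"][:2]
    print(back,g,"tx",d@[np.cos(psi),np.sin(psi)],"ty",d@[np.sin(psi),-np.cos(psi)],"az",-np.degrees((yaw+np.pi-psi+np.pi)%(2*np.pi)-np.pi))
```

```text
[ 0.5012066  -0.32268698  0.13940413] [-1.10628373e-04  8.15235607e-01 -5.79125138e-01  2.22881487e-03] [ 0.48123918 -0.44737538 -0.79449894] 0.01631315486657411 97.12061047554016
toolx -1.2353138268221069
0.12 [ 0.52613621 -0.00814541] tx -0.28879892317207 ty -0.12709470524511915 az 12.792934428421038
0.104 [0.52434471 0.00775398] tx -0.30440174985518925 ty -0.13063755713258804 az 12.792934428421038
```

Emit:
jog_arm:
  series: [0.01,-0.025,-0.011,0,0,0,2,0.01,-0.055,-0.024,0,0,0,4,0.01,-0.085,-0.037,0,0,0,6,0.01,-0.115,-0.05,0,0,0,8,0.01,-0.145,-0.063,0,0,0,10,0.01,-0.175,-0.076,0,0,0,12,0.01,-0.205,-0.09,0,0,0,12.8,0.01,-0.235,-0.103,0,0,0,12.8,0.01,-0.26,-0.115,0,0,0,12.8,0.01,-0.28,-0.123,0,0,0,12.8,0.01,-0.2888,-0.1271,0,0,0,12.8,0.01,-0.2888,-0.1271,0,0,0,12.8]

```text
time: 6.53
ee_pos: [0.5246, -0.0057, 0.1356]
tcp_rot: [0.0, 0.746, -0.666, -0.0]
contact_force: [0.3, 0.9, -0.0]
width: 0.0166
grasp_force: 97.2
```

Run:
```python
from bench import sensors, grab_frame
import cv2,pickle,numpy as np
print(sensors.sense()["ee_pos"],sensors.sense()["tcp_rot"])
r=lambda i,x,y,w,h,k:cv2.resize(i[y:y+h,x:x+w],None,fx=k,fy=k,interpolation=cv2.INTER_CUBIC)
a=grab_frame("scene")["image"][:,:,::-1];b=grab_frame("side")["image"][:,:,::-1]
cv2.imwrite("pics/h.png",np.hstack([r(a,260,110,140,150,2.9)[:435],r(b,270,80,100,150,2.9)[:435]]))
```

```text
[ 0.52461582 -0.0056913   0.13559171] [ 2.46259659e-04  7.46394059e-01 -6.65504041e-01 -4.68353944e-04]
```

View pics/h.png

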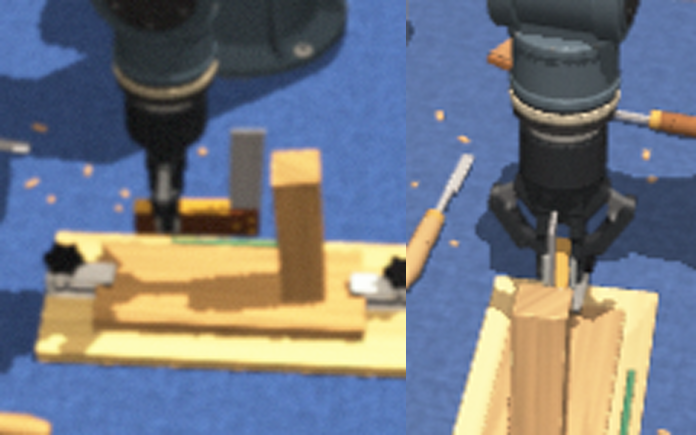

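Emit:
jog_arm:
  series: [0.01,0,0,0.01,0,0,0,0.01,0,0,0.03,0,0,0,0.01,0,0,0.05,0,0,0,0.01,0,0,0.065,0,0,0,0.01,0,0,0.07,0,0,0,0.01,0,0,0.07,0,0,0,0.01,0,0,0.07,0,0,0]

```text
time: 7.22
ee_pos: [0.525, -0.008, 0.0665]
tcp_rot: [0.0, 0.745, -0.667, -0.0]
contact_force: [0.8, 1.0, -0.6]
width: 0.016
grasp_force: 97.2
```

Emit:
jog_arm:
  series: [0.01,0,0,0.004,0,0,0,0.01,0,0,0.006,0,0,0,0.01,0,0,0.008,0,0,0,0.01,0,0,0.009,0,0,0,0.01,0,0,0.009,0,0,0]

```text
time: 7.63
ee_pos: [0.5249, -0.0073, 0.0572]
tcp_rot: [0.0, 0.746, -0.666, -0.0]
contact_force: [-0.5, 0.1, -2.1]
width: 0.016
grasp_force: 97.2
```

Emit:
jog_arm:
  series: [0.01,0,0,0.0007,0,0,0,0.01,0,0,0.0015,0,0,0,0.01,0,0,0.0015,0,0,0]

```text
time: 7.88
ee_pos: [0.5251, -0.0073, 0.0563]
tcp_rot: [-0.0, 0.746, -0.666, 0.0]
contact_force: [-3.5, 0.4, 7.9]
width: 0.0162
grasp_force: 98.2
```

Emit:
jog_arm:
  series: [0.01,-0.002,0,-0.0005,0,0,0,0.01,-0.005,0,-0.0005,0,0,0,0.01,-0.008,0,-0.0005,0,0,0,0.01,-0.011,0,-0.0005,0,0,0,0.01,-0.014,0,-0.0005,0,0,0,0.01,-0.016,0,-0.0005,0,0,0,0.01,-0.018,0,-0.0005,0,0,0,0.01,-0.02,0,-0.0005,0,0,0,0.01,-0.021,0,-0.0005,0,0,0,0.01,-0.021,0,-0.0005,0,0,0,0.01,-0.021,0,-0.0005,0,0,0]

```text
time: 8.8
ee_pos: [0.5226, 0.0137, 0.0564]
tcp_rot: [-0.0, 0.746, -0.666, -0.0]
contact_force: [-0.3, 1.7, 2.0]
width: 0.0161
grasp_force: 97.6
```

Emit:
jog_arm:
  series: [0.01,-0.001,0,0,0,0,0,0.01,-0.002,0,0,0,0,0,0.01,-0.003,0,0,0,0,0,0.01,-0.003,0,0,0,0,0]

```text
time: 9.13
ee_pos: [0.5223, 0.0165, 0.0564]
tcp_rot: [0.0, 0.746, -0.666, 0.0]
contact_force: [0.7, -2.5, 2.2]
width: 0.0159
grasp_force: 97.6
```

Emit:
jog_arm:
  series: [0.01,-0.001,0,0,0,0,0,0.01,-0.002,0,0.0003,0,0,0,0.01,-0.002,0,0.0003,0,0,0]

```text
time: 9.38
ee_pos: [0.5223, 0.0181, 0.0563]
tcp_rot: [0.0, 0.746, -0.666, 0.001]
contact_force: [0.2, -6.3, 6.9]
width: 0.0162
grasp_force: 98.5
```

Emit:
jog_arm:
  series: [0.01,-0.0008,0,0,0,0,0,0.01,-0.0015,0,0.0003,0,0,0,0.01,-0.0015,0,0.0003,0,0,0]

```text
time: 9.63
ee_pos: [0.5223, 0.0193, 0.0563]
tcp_rot: [0.0, 0.745, -0.667, 0.001]
contact_force: [-1.5, -9.4, 11.0]
width: 0.0165
grasp_force: 99.3
```

Emit:
jog_arm:
  series: [0.01,-0.0008,0,0,0,0,0,0.01,-0.0015,0,0,0,0,0,0.01,-0.0015,0,0,0,0,0,0.01,-0.0015,0,0,0,0,0]

```text
time: 9.97
ee_pos: [0.5222, 0.0208, 0.0563]
tcp_rot: [0.0, 0.745, -0.667, 0.001]
contact_force: [1.1, -9.7, 11.2]
width: 0.0162
grasp_force: 98.9
```

Run:
```python
from bench import sensors, grab_frame
import cv2,numpy as np
s=sensors.sense();print(s["ee_pos"],s["tcp_rot"],s["contact_force"],s["torque"])
r=lambda i,x,y,w,h,k:cv2.resize(i[y:y+h,x:x+w],None,fx=k,fy=k,interpolation=cv2.INTER_CUBIC)
a=grab_frame("scene")["image"][:,:,::-1];cv2.imwrite("pics/s2raw.png",a)
cv2.imwrite("pics/s2.png",r(a,290,140,100,75,8))
```

```text
[0.52223678 0.02076816 0.05630599] [ 1.43897259e-04  7.45484967e-01 -6.66521661e-01  1.00951623e-03] [ 1.06759681 -9.68277263 11.20020417] [-1.82571952  0.06671346  0.01531129]
```

View pics/s2.png

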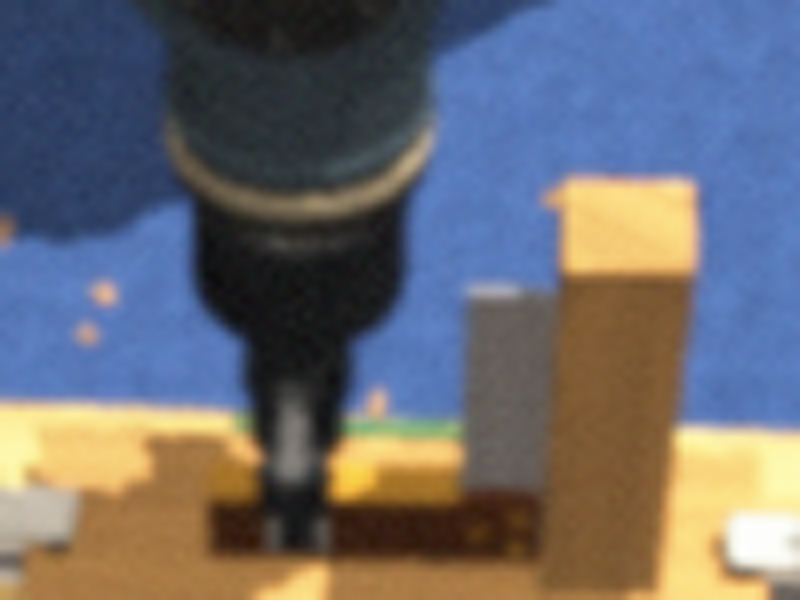

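Emit:
jog_arm:
  series: [0.01,-0.0005,0,0,0,0,0,0.01,-0.001,0,0,0,0,0,0.01,-0.001,0,0,0,0,0,0.01,-0.001,0,0,0,0,0]

```text
time: 10.35
ee_pos: [0.5222, 0.0208, 0.0563]
tcp_rot: [0.001, 0.745, -0.667, 0.002]
contact_force: [0.7, -17.7, 9.4]
width: 0.016
grasp_force: 99.0
```

Emit:
jog_arm:
  series: [0.01,-0.0005,0,0,0,0,0,0.01,-0.001,0,0,0,0,0,0.01,-0.001,0,0,0,0,0,0.01,-0.001,0,0,0,0,0]

```text
time: 10.68
ee_pos: [0.5222, 0.0209, 0.0563]
tcp_rot: [0.001, 0.745, -0.667, 0.002]
contact_force: [1.9, -25.3, 9.2]
width: 0.0162
grasp_force: 98.9
```

Run:
```python
from bench import sensors, grab_frame
import cv2,numpy as np
r=lambda i,x,y,w,h,k:cv2.resize(i[y:y+h,x:x+w],None,fx=k,fy=k,interpolation=cv2.INTER_CUBIC)
a=grab_frame("scene")["image"][:,:,::-1];b=grab_frame("side")["image"][:,:,::-1]
cv2.imwrite("pics/s3.png",np.hstack([r(a,310,150,70,75,8),r(b,295,160,30,75,8)]))
```

```text
(no output)
```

View pics/s3.png

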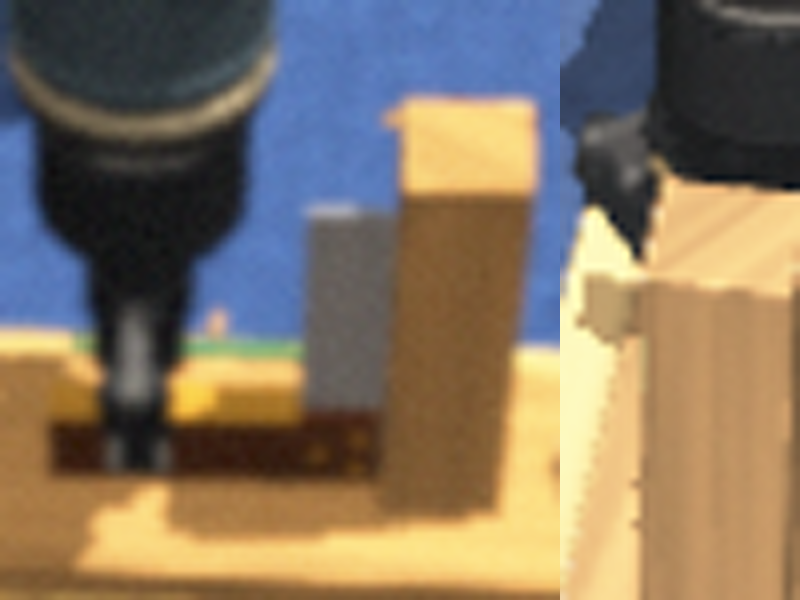

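Run:
```python
from fit import *
import fit as M
M.px=lambda n,c:np.array([310,150])+np.array(c)/8-.44
S="scene"
def lean(q,P):
    a=q[-1];P=P.copy();x,z=P[:,0].copy(),P[:,2].copy();P[:,0]=x*np.cos(a)-z*np.sin(a);P[:,2]=x*np.sin(a)+z*np.cos(a);return P
def go(o,z,x0):
    f=lambda p:np.concatenate([(proj(S,T([p[0],p[1],z,1.685],lean(p,np.array([P])/1000.)))-M.px(S,c)).ravel() for P,c in o])
    s=least_squares(f,x0);print(s.x.round(4),s.fun.round(1))
go([((0,22.5,170),(403,102)),((0,-22.5,170),(402,192)),((45,-22.5,170),(538,192)),((0,-22.5,0),(382,510)),((45,-22.5,0),(498,515))],.0385,[.51,.11,.05])
go([((-32,0,135),(308,213)),((0,0,135),(395,213)),((-125,-9,0),(52,472)),((-1.5,-9,0),(380,472)),((-125,9,34),(55,385))],.0385,[.51,.11,.0])
```

```text
[0.5107 0.1126 0.0017] [-0.1 -0.5  0.2 -0.5 -0.2 -0.  -0.3  0.6  0.3  0.4]
[0.5076 0.1141 0.0181] [-0.3 -0.6  0.2 -0.4  0.3  0.5  0.1  1.2 -0.2 -0.6]
```

Emit:
jog_arm:
  series: [0.01,0.0003,0,0.0005,0,0,0,0.01,0.0005,0,0.001,0,0,0,0.01,0.0005,0,0.0015,0,0,0,0.01,0.0005,0,0.0015,0,0,0,0.01,0.0005,0,0.0015,0,0,0,0.01,0.0005,0,0.0015,0,0,0,0.01,0.0005,0,0.0015,0,0,0]

```text
time: 11.37
ee_pos: [0.5223, 0.0209, 0.0562]
tcp_rot: [0.001, 0.745, -0.667, 0.002]
contact_force: [-9.2, -21.2, 38.9]
width: 0.0161
grasp_force: 103.0
```

Run:
```python
from bench import sensors, grab_frame
import cv2,numpy as np
for _ in range(6):
    f=grab_frame("scene");s=sensors.sense();print(s["ee_pos"].round(4),s["contact_force"].round(1),s["torque"].round(2),s["tcp_rot"].round(4))
a=f["image"][:,:,::-1].copy();cv2.imwrite("pics/s4.png",cv2.resize(a[150:225,310:380],None,fx=8,fy=8,interpolation=cv2.INTER_CUBIC))
# blade left edge subpixel, before (start picture) and now
def edge(im,u0,u1,rows):
    g=np.abs(np.diff(im.astype(float)[...,0]-im.astype(float)[...,2],axis=1));o=[]
    for v in rows: w=g[v,u0:u1]**2;o.append((w@(np.arange(u0,u1)+.5))/w.sum())
    return np.polyfit(rows,o,1)
print("now",edge(a,344,353,range(180,199)));b=cv2.imread("pics/scene0.png");print("start slope left",edge(b,231,243,range(166,184)))
from fit import *
for n,p in(("start",[.4691,-.2351,0,1.9127]),("now",[.5105,.1126,.038,1.685])):
    q=proj("scene",T(p,np.array([(-32,-1.5,130),(-32,-1.5,45)])/1000));d=q[0]-q[1];print(n,"pred slope",d[0]/d[1],q.round(1).tolist())
    for e in(.02,):
        c,s_=np.cos(e),np.sin(e);P=np.array([(-32,-1.5,130),(-32,-1.5,45)])/1000;P=np.c_[P[:,0]*c-P[:,2]*s_,P[:,1],P[:,0]*s_+P[:,2]*c];q=proj("scene",T(p,P));d=q[0]-q[1];print("  pitch .02:",d[0]/d[1])
```

```text
[0.5223 0.0209 0.0562] [-10.6 -21.8  38.6] [-4.07  2.23  0.12] [ 7.000e-04  7.452e-01 -6.669e-01  2.300e-03]
[0.5223 0.0209 0.0562] [-10.4 -21.2  38.1] [-4.06  2.2   0.15] [ 7.000e-04  7.452e-01 -6.669e-01  2.300e-03]
[0.5223 0.0209 0.0562] [-10.6 -21.2  39.4] [-4.07  2.19  0.14] [ 7.000e-04  7.452e-01 -6.669e-01  2.400e-03]
[0.5222 0.0209 0.0562] [ -9.4 -20.8  39.7] [-3.99  2.23  0.14] [ 0.0008  0.7452 -0.6669  0.0023]
[0.5222 0.0209 0.0562] [-10.5 -21.6  39. ] [-4.05  2.24  0.09] [ 0.0008  0.7452 -0.6669  0.0023]
[0.5223 0.0209 0.0562] [ -9.8 -21.4  38.9] [-4.12  2.13  0.18] [ 7.000e-04  7.452e-01 -6.669e-01  2.300e-03]
now [-4.68279762e-02  3.56259177e+02]
start slope left [  0.21766936 198.84393365]
start pred slope 0.21387631955410522 [[235.0, 166.5], [239.2, 186.1]]
  pitch .02: 0.24435784723424528
now pred slope -0.04683180251444372 [[347.9, 177.9], [346.9, 198.3]]
  pitch .02: -0.016450453087078605
```

Emit:
jog_arm:
  series: [0.01,0,0,-0.0004,0,0,0,0.01,0,0,-0.0007,0,0,0,0.01,0,0,-0.0007,0,0,0,0.01,0,0,-0.0007,0,0,0,0.01,0,0,-0.0007,0,0,0]

```text
time: 12.08
ee_pos: [0.5223, 0.0209, 0.0563]
tcp_rot: [0.001, 0.745, -0.667, 0.002]
contact_force: [-4.6, -20.3, 24.6]
width: 0.0162
grasp_force: 101.1
```

```bash
python3 -c "
from bench import sensors,finish_job
s=sensors.sense();print(s['ee_pos'],s['contact_force'],s['grasp_force']);print(finish_job())"
```

```text
[0.52225285 0.02088847 0.05625856] [ -4.63479688 -20.2847031   24.60483178] 101.14847302436829
the job is handed in; nothing more can be done
None
```

I handed the job in at about 12 s with the square still gripped (about 101 N) and pressed into the corner, about 20 N towards the post and 25 N down; in the last images the blade was vertical and the post about 0.002 rad off square, but the hand-in returned no verdict.

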